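# Hand over the pan with the lime in it

## Task

Lift the little pan by the grip of its arched handle, with the loose lime in it, then carry it level to over the round serving board and, while it is up, turn it about a quarter turn so that its long side handle points the same way as the board's handle, ready for the cook to take. Keep the lime in the middle of the pan all the time and leave the other things standing where they are. Finish while still holding the pan, level and still, centred about 10 cm above the board: do not put it down or let go.

Things in the scene. Friction and masses are not known exactly. Their poses are not given: they have to be found in the camera images.
- pan: small shallow round steel pan, 142 mm across, 26 mm high, about 0.35 kg, loose. Origin: centre of its underside; z up; x along its long side handle (wooden end, 22 mm wide, 12 mm thick), which reaches 185 mm from the centre. A thin wire arch stands over it in its y-z plane. See pan_grip and pan_middle
- pan_grip (a point): centre of the wooden grip bar on top of the arch, 108 mm above the pan's underside, straight over its centre. The bar runs along the pan's y: 66 mm long, 14 mm wide (along the pan's x, the way to pinch it from above), 20 mm high; axes as the pan's
- pan_handle_end (a point): outer end of the pan's long side handle, 185 mm from the pan's centre along its x, 21 mm above its underside
- pan_middle (a point): lowest point of the pan's inner floor, 6 mm above the underside, on its axis. The floor is a shallow cone of 66 mm radius that rises 5.5 degrees outward, so a ball rolls back to the middle if the pan is level and moved softly
- lime_center (a point): centre of the round lime, a ball 44 mm across, about 50 g, loose in the middle of the pan under the arch; its centre lies 28 mm above the pan's underside when it is in the middle
- board: round wooden serving board, 180 mm across, 15 mm thick, fixed to the worktop, with a 34 mm wide paddle handle that ends 195 mm from the centre. Origin: centre of its underside; z up; x along its handle, which points roughly to the far side of the worktop
- board_handle_end (a point): end of the board's paddle handle, 195 mm from its centre along its x
- mug: white mug with a side handle, 76 mm across, 85 mm high; origin at the centre of its underside; not to be disturbed
- egg_cup: white footed egg cup, 48 mm across, 62 mm high; origin at the centre of its underside; not to be disturbed
- salt_mill: short pale wooden mill, 48 mm across, 110 mm high; origin at the centre of its underside; not to be disturbed
- pepper_mill: tall dark wooden mill, 54 mm across, 152 mm high; origin at the centre of its underside; not to be disturbed
- jar: glass jar with a steel cap, 68 mm across, 100 mm high; origin at the centre of its underside; not to be disturbed
- spoon: wooden spoon, 220 mm long, lying flat on the near part of the worktop; its long axis is x; not to be disturbed
- ramekin: small white bowl, 76 mm across, 40 mm high; origin at the centre of its underside; not to be disturbed
There are look-alikes about, which are no part of the job. Of the things that look like the part that bears lime_center, the smallest one is meant.

How it is judged:
By the outcome, as a careful person would: the job done as asked, in the order asked, and still so for the second after the job is handed in, while the arm keeps its last pose, push and grip.
It also fails if it takes over 48 s, if anything falls off the work surface, if the arm or the gripper's body presses on something with over 40 N, if the wrist force passes 120 N, or if a joint passes its speed limit or range.

## Robot

A 6-joint arm with a two-finger parallel gripper is mounted at the origin on the work surface. World frame = base frame: x ahead of the robot, y to its left, z up, the work surface at z = 0. Lengths are in m, angles in rad, forces in N, time in s.
With the tool pointing down it reaches from about 0.375 to 0.9 m from the base axis. Payload 3.1 kg.
Tool frame: the origin (TCP) lies at the centre of the arm's flange, where the gripper is bolted on; the fingertips stand robot.tip_extent ahead of it and the grasp point (between the pads) lies 164 mm ahead of it (robot.tip_extent is the distance from the TCP to the fingertips, in m); z points along the fingers, y is the line along which they close (so a half turn about z gives the same grasp; the last joint's range is limited). The gripper opens to 87 mm and grips with 3 to 60 N. Pads are 19 mm wide; open, the fingers measure 117 mm over their backs; the gripper's body (75 mm by 190 mm) begins 51 mm behind the grasp point.
Start: joints at [1.117, 0.527, 1.433, -0, 1.181, -0.178], TCP at [0.17, 0.602, 0.405] pointing down, gripper open.
Joint ranges: [-3.08, 3.08], [-0.75, 2.2], [0.22, 2.44], [-1.43, 4.57], [0, 2.65], [-2.85, 2.85]. Speed limits (rad/s): [2.79, 2.79, 3.14, 3.14, 3.14, 3.14].

## Interface

Orientations are given as a unit quaternion [x, y, z, w].
In Python, from rig import get_obs, camera, hand_in, cut_out, robot gives the robot as it stands.
- The arm moves only by the tool step_arm, never from a script. Its argument "rows" is a list of rows, each a list of 6 numbers: the shift along the world's x, y, z in m, then the turn, a rotation vector about the world's x, y, z in degrees. A call has 1 to 12 rows; each row shifts and turns the commanded pose from where the row before left it; what a row does not reach is not made up. A row lasts 1/8 s, in which the tool goes at most 62.5 mm and 10.7 degrees, less where a joint would pass 70% of its speed; a pose out of reach is approached as far as the arm can. A call is refused whole if a number of a shift passes 0.0625 or a number of a turn 10.7, either way. A call with a gripper value outside its range is refused whole. "jaw" is the finger opening in m, from 0 to 0.087, set as the call begins (left out, the last holds). The fingers move at their own pace and stop on an object; "squeeze" is the grip in N (left out, the last holds). Time passes only in rows, so rows that do not move let the fingers close. It gives the time, the measured TCP pose, the force, the opening and the grip force at its end, in the units of the state.
- get_obs(): the state, without advancing time (a new reading comes with each control period).
- camera(name): name is "scene" or "top" or "wrist"; returns a dict with "pixels" (400x640x3 uint8, blue, green, red), "depth" (400x640 float32, m along the optical axis (not along the pixel's ray), 0 where there is no reading), "fov_y" (degrees; the focal length in pixels is half the picture's height over the tangent of half this angle, whatever the lens; pixels are square), "cx", "cy" (the principal point, pixels), "extrinsics" (4x4, takes a point from camera to world coordinates); the wrist camera has in their place "mount" (4x4, takes a point from camera to tool coordinates, whose origin is the TCP and whose axes are the flange's). Camera axes: x right, y up, looking along -z (the intrinsics and any distortion apply to the point x, -y, -z); pixel columns grow to the right and rows downward; lengths in m; the calibration is good to about 2 mm. A picture is of the moment at which its call begins: read the wrist's pose just before it.
- hand_in(): hands the job in; it is judged then, once.
Trained networks look in the newest picture that a camera, given by its name, has taken for a name from the list of things; names that differ only in an ending like _2 or _b are one class to them, and where a whole thing is asked for, a point or a joint stands for the part that bears it (a point fixed in the world has none). Each returns a list of dicts, best first, with "confidence" (0 to 1); they miss things now and then, are a little off and sometimes report something else, mostly with a low value. They report only what shows in the picture. A call takes as long as a camera call. They do not tell look-alikes from the thing itself.
- cut_out(label, camera): "region" (400x640 bool, what is visible of it) and "extent" ([centre column, centre row, width, height] in pixels, round what is visible of it).
The state is a dict: "time": time; "q": joint angles; "joint_velocities": joint speeds; "joint_torque": joint torques, N m; "position": TCP position; "tool_rot": TCP orientation; "ft_force": force on the tool from outside, world axes, zero at the start; "moment": the same for the moment, N m; "grip_width": finger opening in m; "grip_force": force on a finger pad.
Only numpy, scipy, OpenCV 4.12 (cv2) and the standard library are available. Lean on these libraries where they do the work, as an engineer would, in place of code of your own. Each camera call takes 0.05 s, during which the arm holds its last target. There are 200 camera calls.

## Working session

There is one attempt and no reset: what is moved stays moved. The work goes in short steps, Python scripts to look and compute and a tool call to move; the robot and the scene stay as the last step left them, time stands still between calls to the robot, and variables do not carry over. Pictures are saved under pics/ and viewed, at most 10 in all, crops included, and the job is handed in when it is done.

Besides the shell and the picture viewer there is one more tool, called after ">>>" as name(argument=value, ...), one argument or row to a line, values as JSON. step_arm: Moves the arm, as the interface text tells. Its arguments: {"type":"object","properties":{"rows":{"type":"array"},"jaw":{"type":"number"},"squeeze":{"type":"number"}},"required":["rows"]}

```bash
mkdir -p pics; cat > h.py <<'E'
import numpy as np,cv2
from rig import get_obs,camera,hand_in,cut_out,robot
from scipy.spatial.transform import Rotation as R
def cloud(c,o=None):
    d=c["depth"];H,W=d.shape;f=H/2/np.tan(np.radians(c["fov_y"])/2)
    v,u=np.mgrid[:H,:W]
    P=np.stack([(u-c["cx"])/f*d,-(v-c["cy"])/f*d,-d],-1)
    if "extrinsics" in c: T=np.array(c["extrinsics"])
    else:
        T=np.eye(4);T[:3,:3]=R.from_quat(o["tool_rot"]).as_matrix();T[:3,3]=o["position"];T=T@np.array(c["mount"])
    return P@T[:3,:3].T+T[:3,3]
E
python3 - <<'E'
from h import *
print(get_obs(),{k:v for k,v in vars(robot).items() if k[0]!='_'} if hasattr(robot,'__dict__') else robot)
for n in("top","scene"):
    o=get_obs();c=camera(n);cv2.imwrite(f"pics/{n}0.png",c["pixels"]);P=cloud(c,o);np.save(n+"0.npy",P)
    print(n,[(k,v) for k,v in c.items() if k not in("pixels","depth")])
    for l in["pan","pan_grip","lime_center","board","mug","egg_cup","salt_mill","pepper_mill","jar","spoon","ramekin"]:
        for r in cut_out(l,n):
            m=r["region"]&(c["depth"]>0);q=P[m]
            print(l,round(r["confidence"],2),np.round(r["extent"]),np.round(np.median(q,0),3),np.round(np.percentile(q,2,axis=0),3),np.round(np.percentile(q,98,axis=0),3))
E
```

```text
{'time': 0.0, 'q': array([ 1.11746894e+00,  5.28445756e-01,  1.43390479e+00, -5.17220871e-06,
        1.18139471e+00, -1.78479950e-01]), 'joint_velocities': array([ 0.0011761 ,  0.000239  , -0.00224462,  0.00085748, -0.00058004,
       -0.00012819]), 'joint_torque': array([ 1.60850228e-03, -4.40045035e+01, -1.76599073e+01,  6.33270736e-02,
        5.81619004e-02, -1.76624039e-04]), 'position': array([0.16943044, 0.60123515, 0.40378296]), 'tool_rot': array([ 1.36990525e-01,  9.90571773e-01, -1.02378141e-03, -3.32106357e-04]), 'ft_force': array([-0.13465328, -0.13926396, -0.13899646]), 'moment': array([ 0.00090006,  0.07177101, -0.01116182]), 'grip_force': 0.0, 'grip_width': 0.0872693240465447} {}
top [('fov_y', 55.57785742425584), ('cx', 323.0124155706286), ('cy', 186.80890939663632), ('extrinsics', array([[-0.01728775,  0.98555386, -0.16847768,  0.33200329],
       [-0.99984356, -0.01641016,  0.00659998,  0.01910202],
       [ 0.00373989,  0.16856542,  0.98568337,  1.29525371],
       [ 0.        ,  0.        ,  0.        ,  1.        ]]))]
pan_grip 0.74 [250. 208.  74.  40.] [0.475 
[... 2440 characters left out ...]
.526 0.061 0.064]
salt_mill 0.97 [298. 170.  19.  36.] [0.379 0.026 0.06 ] [0.352 0.01  0.003] [0.388 0.049 0.109]
pepper_mill 0.68 [473. 214.  31.  52.] [0.711 0.356 0.076] [0.682 0.343 0.001] [0.726 0.383 0.15 ]
jar 0.78 [148. 296.  50.  54.] [ 0.673 -0.391  0.076] [ 0.628 -0.424  0.005] [ 0.685 -0.363  0.102]
jar 0.62 [374. 148.  26.  15.] [0.309 0.295 0.028] [ 0.251  0.248 -0.001] [0.363 0.354 0.042]
spoon 0.59 [207. 191.  79.  26.] [ 0.325 -0.235  0.012] [ 0.288 -0.325 -0.001] [ 0.346 -0.117  0.021]
spoon 0.28 [301. 169.  21.  37.] [0.378 0.026 0.059] [0.356 0.008 0.003] [0.388 0.048 0.109]
ramekin 0.79 [374. 150.  27.  17.] [0.312 0.293 0.029] [ 0.288  0.248 -0.   ] [0.363 0.321 0.042]
```

```bash
python3 - <<'E'
import cv2,numpy as np
t=cv2.resize(cv2.imread("pics/top0.png")[90:300,180:480],(800,560),interpolation=2)
cv2.imwrite("pics/topc.png",t)
t=cv2.resize(cv2.imread("pics/scene0.png")[120:320,120:500],(798,420),interpolation=2)
cv2.imwrite("pics/scenec.png",t)
E
```

```text
(no output)
```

View pics/topc.png

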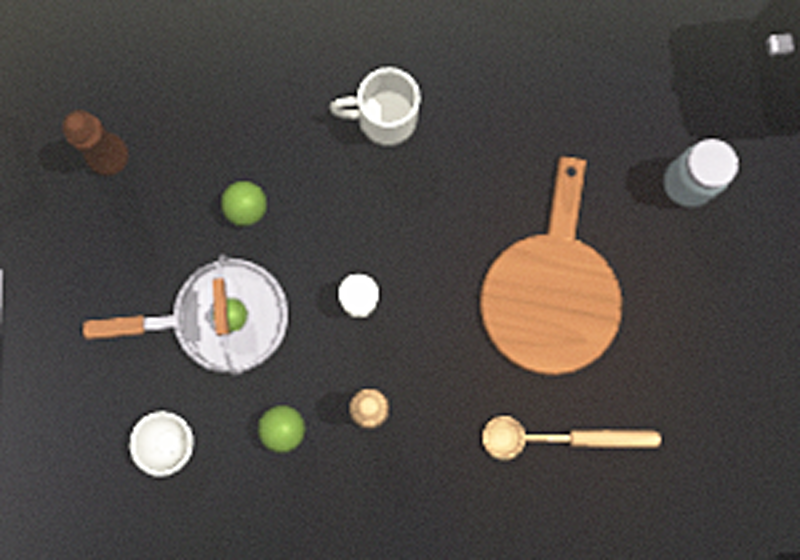

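View pics/scenec.png

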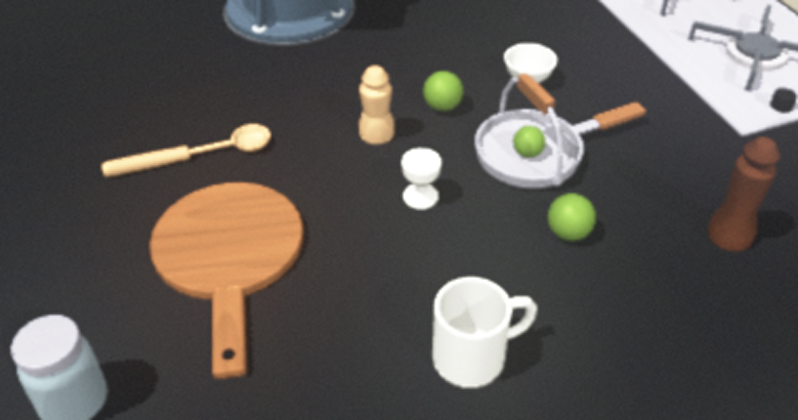

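Candidates for the lime in the top crop: (233,314) in the pan, (244,203) and (282,428) loose on the worktop. The one in the pan is clearly the smallest and lies under the arch, so it and its pan are meant; both crops confirm this. Only one pan and one board (centre ~(551,305), handle up/far) show.

```bash
python3 - <<'E'
from h import *
print("tip",robot.tip_extent if hasattr(robot,'tip_extent') else robot["tip_extent"])
for n in("top","scene"):
    P=np.load(n+"0.npy").reshape(-1,3);im=cv2.imread(f"pics/{n}0.png").reshape(-1,3).astype(int)
    x,y,z=P.T
    w=(im[:,2]-im[:,0]>35)&(im[:,2]-im[:,1]>10)
    near=(abs(x-.48)<.1)&(abs(y-.2)<.1)
    g=near&(z>.085)&(z<.13)&w
    q=P[g];print(n,"grip",len(q),q.mean(0),q.min(0),q.max(0))
    ax=np.linalg.svd(q[:,:2]-q[:,:2].mean(0))[2][0];print(" bar dir",np.degrees(np.arctan2(ax[1],ax[0])))
    hd=w&(abs(x-.48)<.08)&(y>.26)&(y<.42)&(z>.005)&(z<.05)
    q=P[hd];print(" handle",len(q),q.mean(0),q[:,1].min(),q[:,1].max())
    r=near&(z>.02)&(z<.034)&(np.hypot(x-.48,y-.2)>.06)&(np.hypot(x-.48,y-.2)<.085)
    q=P[r];A=np.c_[2*q[:,:2],np.ones(len(q))];s=np.linalg.lstsq(A,(q[:,:2]**2).sum(1),rcond=None)[0];print(" rim",len(q),s[:2],np.sqrt(s[2]+s[0]**2+s[1]**2))
    b=w&(abs(y+.21)<.13)&(x>.38)&(x<.75)&(z>.005)&(z<.025)
    q=P[b]; m=q[:,0]<.585;d=q[m][:,:2];c,rad=cv2.minEnclosingCircle(d[d[:,0]<.57].astype(np.float32));print(" board",c,rad,d.mean(0))
    h=q[q[:,0]>.62];print(" bh",len(h),h.mean(0),h[:,0].max())
    ax=np.linalg.svd(h[:,:2]-h[:,:2].mean(0))[2][0]
    print(" dir bh",np.degrees(np.arctan2(ax[1],ax[0])),np.degrees(np.arctan2(h[:,1].mean()-c[1],h[:,0].mean()-c[0])))
E
```

```text
tip 0.1822
top grip 92 [0.48019878 0.20180871 0.11680896] [0.44841499 0.19290779 0.10498289] [0.51410756 0.20954368 0.12415699]
 bar dir -175.12698476682863
 handle 148 [0.46846852 0.34915292 0.02578588] 0.31353645893611914 0.3851107811664674
 rim 192 [0.48128266 0.20262545] 0.0690514444020864
 board (0.49050140380859375, -0.20505665242671967) 0.09032678604125977 [ 0.49125416 -0.20481156]
 bh 164 [ 0.64970511 -0.23568941  0.01351668] 0.6816470809951586
 dir bh 166.12231818575654 -10.891307734752738
scene grip 167 [0.48798383 0.20028031 0.11316008] [0.45237633 0.19362364 0.09918794] [0.51966162 0.21294615 0.12063617]
 bar dir 5.747052892323179
 handle 163 [0.47481205 0.34785063 0.02539847] 0.3125049079942963 0.3859418705798692
 rim 315 [0.48451247 0.20345836] 0.06899787718177071
 board (0.4926055371761322, -0.20421411097049713) 0.09081079810857773 [ 0.50167064 -0.20612755]
 bh 414 [ 0.65587507 -0.23510725  0.01451556] 0.6870400904657363
 dir bh -13.61904636058656 -10.714581293777721
```

>>> step_arm(
  rows=[
    [0.022,-0.028,0,0,0,1.75],
    [0.022,-0.028,0,0,0,1.75],
    [0.022,-0.028,0,0,0,1.75],
    [0.022,-0.028,0,0,0,1.75],
    [0.022,-0.028,0,0,0,1.75],
    [0.022,-0.028,0,0,0,1.75],
    [0.022,-0.028,0,0,0,1.75],
    [0.022,-0.028,0,0,0,1.75],
    [0.022,-0.028,0,0,0,1.75],
    [0.022,-0.028,0,0,0,1.75],
    [0.022,-0.028,0,0,0,1.75],
    [0.022,-0.028,0,0,0,1.75],
  ],
  jaw=0.06,
)

```text
time: 2.7
position: [0.4343, 0.2646, 0.405]
tool_rot: [-0.046, 0.999, 0.0, 0.0]
ft_force: [-0.0, 0.8, 0.5]
grip_width: 0.0601
grip_force: 0.0
```

>>> step_arm(
  rows=[
    [0.022,-0.028,0,0,0,0],
    [0.02,-0.022,0,0,0,0],
    [0.008,-0.013,0,0,0,0],
    [0,0,0,0,0,0],
    [0,0,0,0,0,0],
    [0,0,0,0,0,0],
  ],
)

```text
time: 3.45
position: [0.4828, 0.2033, 0.4048]
tool_rot: [-0.047, 0.999, 0.0, -0.0]
ft_force: [0.3, -0.3, 0.0]
grip_width: 0.0602
grip_force: 0.0
```

```bash
cat > w.py <<'E'
from h import *
import sys
o=get_obs();c=camera("wrist");P=cloud(c,o);cv2.imwrite(f"pics/{sys.argv[1]}.png",c["pixels"])
M=R.from_quat(o["tool_rot"]).as_matrix();print(o["position"],np.round(M,4).tolist(),"yang",np.degrees(np.arctan2(M[1,1],M[0,1])))
im=c["pixels"].reshape(-1,3).astype(int);q=P.reshape(-1,3);x,y,z=q.T
w=(im[:,2]-im[:,0]>35)&(im[:,2]-im[:,1]>10)&(c["depth"].ravel()>0)
def line(m,n):
    p=q[m]
    if len(p)<20: print(n,len(p));return
    (cx,cy),s,a=cv2.minAreaRect((p[:,:2]*1000).astype(np.float32));ax=np.linalg.svd(p[:,:2]-p[:,:2].mean(0),full_matrices=False)[2][0]
    print(n,len(p),p.mean(0),p.min(0),p.max(0),"rect",(cx,cy),s,a,"dir",np.degrees(np.arctan2(ax[1],ax[0])))
line(w&(z>.107)&(z<.13)&(abs(x-.48)<.06)&(abs(y-.2)<.05),"grip")
line(w&(z>.005)&(z<.05)&(abs(x-.48)<.08)&(y>.27)&(y<.42),"handle")
E
python3 w.py w1
```

```text
[0.48283487 0.2033204  0.4047513 ] [[-0.9957, -0.0929, -0.0004], [-0.0929, 0.9957, 0.0002], [0.0004, 0.0002, -1.0]] yang 95.33177750198061
grip 960 [0.48077172 0.20206161 0.11812776] [0.44939195 0.1931271  0.11181239] [0.51573857 0.21117311 0.12053611] rect (482.51300048828125, 202.42422485351562) (65.7210464477539, 13.463211059570312) 4.843023777008057 dir 4.44357371788477
handle 1055 [0.46944163 0.34842101 0.02677037] [0.45658451 0.31163929 0.01892624] [0.48362876 0.38624158 0.02941088] rect (470.0722961425781, 349.2264404296875) (21.794832229614258, 74.10222625732422) 4.970349311828613 dir 95.0572897573797
```

View pics/w1.png

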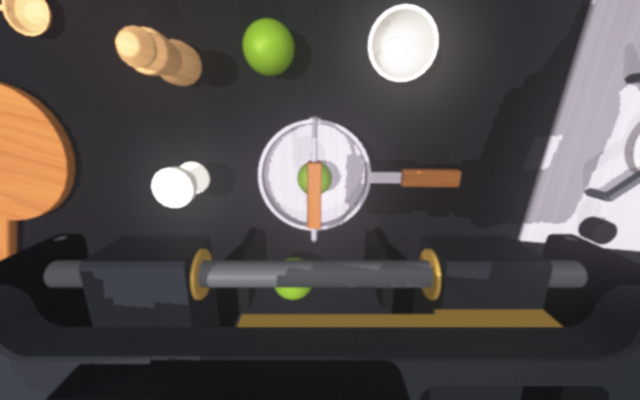

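Wrist view: the pan at (314,175) with the small lime at its middle and the grip bar at (314,196), measured at (0.4825, 0.2024), aligned with the jaws; nothing stands in the fingers' way. Descend and grasp.

>>> step_arm(
  rows=[
    [0,-0.001,-0.02,0,0,0],
    [0,0,-0.025,0,0,0],
    [0,0,-0.025,0,0,0],
    [0,0,-0.025,0,0,0],
    [0,0,-0.02,0,0,0],
    [0,0,-0.012,0,0,0],
    [0,0,-0.006,0,0,0],
    [0,0,0,0,0,0],
    [0,0,0,0,0,0],
  ],
)

```text
time: 4.62
position: [0.4838, 0.2016, 0.2724]
tool_rot: [-0.046, 0.999, 0.0, 0.001]
ft_force: [-0.7, -0.3, 1.0]
grip_width: 0.0598
grip_force: 0.0
```

>>> step_arm(
  rows=[
    [0,0,0,0,0,0],
    [0,0,0,0,0,0],
    [0,0,0,0,0,0],
    [0,0,0,0,0,0],
    [0,0,0,0,0,0],
    [0,0,0,0,0,0],
    [0,0,0,0,0,0],
    [0,0,0,0,0,0],
  ],
  jaw=0.008,
  squeeze=40,
)

```text
time: 5.62
position: [0.4835, 0.2016, 0.2716]
tool_rot: [-0.046, 0.999, 0.0, -0.0]
ft_force: [0.0, 0.7, -0.4]
grip_width: 0.0135
grip_force: 40.0
```

>>> step_arm(
  rows=[
    [0,0,0.002,0,0,0],
    [0,0,0.004,0,0,0],
    [0,0,0.006,0,0,0],
    [0,0,0.008,0,0,0],
    [0,0,0.008,0,0,0],
    [0,0,0.006,0,0,0],
    [0,0,0.004,0,0,0],
    [0,0,0.002,0,0,0],
    [0,0,0,0,0,0],
    [0,0,0,0,0,0],
  ],
)

```text
time: 6.88
position: [0.4835, 0.2015, 0.3115]
tool_rot: [-0.046, 0.999, -0.0, -0.0]
ft_force: [-0.6, 0.6, -3.7]
grip_width: 0.0133
grip_force: 40.0
```

```bash
cat > s.py <<'E'
from h import *
import sys
o=get_obs();c=camera("scene");P=cloud(c);im=c["pixels"]
G=o["position"]+R.from_quat(o["tool_rot"]).as_matrix()@[0,0,.164]
print(o["time"],o["position"],o["ft_force"],o["moment"],o["grip_force"],"under z",G[2]-.108)
q=P.reshape(-1,3);b=im.reshape(-1,3).astype(int)
near=(np.hypot(q[:,0]-G[0],q[:,1]-G[1])<.1)&(q[:,2]>G[2]-.115)
r=near&(abs(q[:,2]-(G[2]-.082))<.007)&(np.hypot(q[:,0]-G[0],q[:,1]-G[1])>.06)
p=q[r];A=np.c_[p[:,:2],np.ones(len(p))];print("rim plane tilt deg",np.degrees(np.linalg.lstsq(A,p[:,2],rcond=None)[0][:2]),len(p))
A=np.c_[2*p[:,:2],np.ones(len(p))];s=np.linalg.lstsq(A,(p[:,:2]**2).sum(1),rcond=None)[0];print("rim c",s[:2],"G",G)
g=near&(q[:,2]<G[2]-.045)&(b[:,1]-b[:,2]>25)&(b[:,1]-b[:,0]>40);p=q[g]
if len(p)>10:
    A=np.c_[2*p,np.ones(len(p))];s=np.linalg.lstsq(A,(p**2).sum(1),rcond=None)[0];print("lime",s[:3],s[:3]-G+[0,0,.108],len(p))
w=(b[:,2]-b[:,0]>35)&(b[:,2]-b[:,1]>10)&(np.hypot(q[:,0]-G[0],q[:,1]-G[1])<.2)&(np.hypot(q[:,0]-G[0],q[:,1]-G[1])>.1)&(abs(q[:,2]-G[2]+.085)<.03)
if w.sum()>20: m=q[w].mean(0);print("handle",m,"ang",np.degrees(np.arctan2(*(m-G)[1::-1])),"h over under",m[2]-G[2]+.108)
f=200/np.tan(np.radians(c["fov_y"])/2);T=np.linalg.inv(c["extrinsics"]);k=T[:3,:3]@(G-[0,0,.05])+T[:3,3]
u,v=int(c["cx"]-f*k[0]/k[2]),int(c["cy"]+f*k[1]/k[2])
cv2.imwrite(f"pics/{sys.argv[1]}.png",cv2.resize(im[max(0,v-75):v+75,max(0,u-100):u+100],None,fx=3,fy=3,interpolation=2))
E
python3 s.py s1
```

```text
6.875 [0.4834514  0.20152797 0.31152582] [-0.61747224  0.63079098 -3.73336917] [ 0.06214163  0.08025228 -0.01964909] 39.98967829160392 under z 0.03952584803966579
rim plane tilt deg [-0.03656059 -0.18942026] 386
rim c [0.484604   0.20633479] G [0.4833606  0.20151414 0.14752585]
lime [0.48594626 0.20115002 0.07077358] [ 0.00258566 -0.00036413  0.03124773] 141
handle [0.44019635 0.23542827 0.06522749] ang 141.84330358067936 h over under 0.02570164183815965
```

View pics/s1.png

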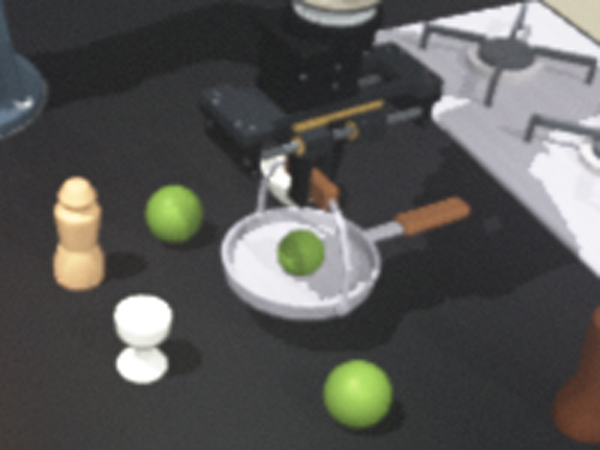

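>>> step_arm(
  rows=[
    [0,0,0.003,0,0,0],
    [0,0,0.006,0,0,0],
    [0,0,0.01,0,0,0],
    [0,0,0.014,0,0,0],
    [0,0,0.015,0,0,0],
    [0,0,0.015,0,0,0],
    [0,0,0.015,0,0,0],
    [0,0,0.014,0,0,0],
    [0,0,0.01,0,0,0],
    [0,0,0.006,0,0,0],
    [0,0,0.003,0,0,0],
    [0,0,0,0,0,0],
  ],
)

```text
time: 8.43
position: [0.4835, 0.2015, 0.4226]
tool_rot: [-0.046, 0.999, -0.0, -0.0]
ft_force: [-0.1, -0.1, -2.6]
grip_width: 0.0131
grip_force: 40.0
```

>>> step_arm(
  rows=[
    [0,-0.002,0,0,0,0],
    [0,-0.005,0,0,0,0],
    [0,-0.008,0,0,0,0],
    [0,-0.011,0,0,0,0],
    [0,-0.014,0,0,0,0],
    [0,-0.017,0,0,0,0],
    [0.001,-0.02,0,0,0,0],
    [0.001,-0.02,0,0,0,0],
    [0.001,-0.02,0,0,0,0],
    [0.001,-0.02,0,0,0,0],
    [0.001,-0.02,0,0,0,0],
    [0.001,-0.02,0,0,0,0],
  ],
)

```text
time: 9.93
position: [0.4894, 0.0229, 0.4229]
tool_rot: [-0.045, 0.999, -0.0, 0.0]
ft_force: [0.4, -0.3, -3.4]
grip_width: 0.0134
grip_force: 40.0
```

>>> step_arm(
  rows=[
    [0.001,-0.02,0,0,0,0],
    [0.001,-0.02,0,0,0,0],
    [0,-0.02,0,0,0,0],
    [0,-0.02,0,0,0,0],
    [0,-0.02,0,0,0,0],
    [0,-0.02,0,0,0,0],
    [0,-0.018,0,0,0,0],
    [0,-0.016,0,0,0,0],
    [0,-0.014,0,0,0,0],
    [0,-0.012,0,0,0,0],
    [0,-0.011,0,0,0,0],
    [0,-0.01,0,0,0,0],
  ],
)

```text
time: 11.42
position: [0.4916, -0.177, 0.4227]
tool_rot: [-0.046, 0.999, 0.0, -0.0]
ft_force: [-0.3, -0.2, -3.4]
grip_width: 0.0134
grip_force: 40.0
```

>>> step_arm(
  rows=[
    [0,-0.0085,0,0,0,0],
    [0,-0.007,0,0,0,0],
    [0,-0.005,0,0,0,0],
    [0,-0.004,0,0,0,0],
    [0,-0.002,0,0,0,0],
    [0,-0.001,0,0,0,0],
    [0,0,0,0,0,0],
    [0,0,0,0,0,0],
  ],
)

```text
time: 12.42
position: [0.4915, -0.2038, 0.4227]
tool_rot: [-0.046, 0.999, 0.0, -0.0]
ft_force: [0.4, -0.8, -3.5]
grip_width: 0.0134
grip_force: 40.0
```

```bash
python3 s.py s2
```

```text
12.425 [ 0.49154869 -0.20377955  0.42273162] [ 0.40252449 -0.80885221 -3.49564828] [-0.02540463 -0.01905209  0.04733281] 39.989563431590796 under z 0.15073162013101915
rim plane tilt deg [ 0.0962344  -0.20759464] 597
rim c [ 0.49218972 -0.19791971] G [ 0.49153447 -0.20375648  0.25873162]
lime [ 0.49387274 -0.20299807  0.18246325] [0.00233827 0.00075842 0.03173163] 137
handle [ 0.48284116 -0.05611325  0.17650962] ang 93.3697173466838 h over under 0.025777996158378516
```

Level and lime centred. Now the quarter turn (−106°).

>>> step_arm(
  rows=[
    [0,0,0,0,0,-1],
    [0,0,0,0,0,-2.5],
    [0,0,0,0,0,-4],
    [0,0,0,0,0,-5],
    [0,0,0,0,0,-5],
    [0,0,0,0,0,-5],
    [0,0,0,0,0,-5],
    [0,0,0,0,0,-5],
    [0,0,0,0,0,-5],
    [0,0,0,0,0,-5],
    [0,0,0,0,0,-5],
    [0,0,0,0,0,-5],
  ],
)

```text
time: 13.98
position: [0.4915, -0.2039, 0.4227]
tool_rot: [0.402, 0.916, 0.0, -0.0]
ft_force: [-1.0, -0.6, -3.7]
grip_width: 0.0139
grip_force: 40.0
```

>>> step_arm(
  rows=[
    [0,0,0,0,0,-5],
    [0,0,0,0,0,-5],
    [0,0,0,0,0,-5],
    [0,0,0,0,0,-5],
    [0,0,0,0,0,-5],
    [0,0,0,0,0,-5],
    [0,0,0,0,0,-5],
    [0,0,0,0,0,-5],
    [0,0,0,0,0,-4],
    [0,0,0,0,0,-3],
    [0,0,0,0,0,-2],
    [0,0,0,0,0,-1],
  ],
)

```text
time: 15.48
position: [0.4916, -0.2039, 0.4227]
tool_rot: [0.751, 0.661, -0.0, -0.0]
ft_force: [0.1, -0.1, -3.2]
grip_width: 0.0136
grip_force: 40.0
```

>>> step_arm(
  rows=[
    [0,0,0,0,0,-2],
    [0,0,0,0,0,-1.5],
    [0,0,-0.002,0,0,0],
    [0,0,-0.004,0,0,0],
    [0,0,-0.006,0,0,0],
    [0,0,-0.007,0,0,0],
    [0,0,-0.006,0,0,0],
    [0,0,-0.005,0,0,0],
    [0,0,-0.003,0,0,0],
    [0,0,-0.002,0,0,0],
    [0,0,0,0,0,0],
    [0,0,0,0,0,0],
  ],
)

```text
time: 16.98
position: [0.4916, -0.204, 0.3879]
tool_rot: [0.77, 0.638, 0.0, 0.0]
ft_force: [-0.0, -0.4, -2.9]
grip_width: 0.0133
grip_force: 40.0
```

```bash
python3 s.py s3; python3 - <<'E'
from h import *
c=camera("top");P=cloud(c);q=P.reshape(-1,3);b=c["pixels"].reshape(-1,3).astype(int);o=get_obs();G=o["position"]
w=(b[:,2]-b[:,0]>35)&(b[:,2]-b[:,1]>10);d=np.hypot(q[:,0]-G[0],q[:,1]-G[1])
for n,lo,hi in(("pan",.115,.17),("board",0.,.03)):
    p=q[w&(d>.1)&(d<.22)&(q[:,2]>lo)&(q[:,2]<hi)]
    if len(p): print(n,len(p),p.mean(0),np.degrees(np.arctan2(*(p.mean(0)-G)[1::-1])))
cv2.imwrite("pics/top3.png",cv2.resize(c["pixels"][90:300,180:480],(800,560),interpolation=2))
E
```

```text
16.975 [ 0.49161999 -0.20398628  0.38793001] [-0.01368583 -0.43334833 -2.87119809] [-0.04756507  0.04860146 -0.02428745] 39.989585196599364 under z 0.11593002462857145
rim plane tilt deg [ 0.16245684 -0.17698402] 579
rim c [ 0.4975564  -0.20226899] G [ 0.49167682 -0.2040289   0.22393002]
lime [ 0.4959058  -0.2019607   0.14757196] [0.00422898 0.0020682  0.03164193] 219
handle [ 0.64363398 -0.22980165  0.14312318] ang -9.626069300778752 h over under 0.027193158962919864
pan 84 [ 0.65280178 -0.23252135  0.14211737] -10.031923247347576
board 172 [ 0.62639057 -0.22864004  0.01279795] -10.357546963734762
```

View pics/s3.png

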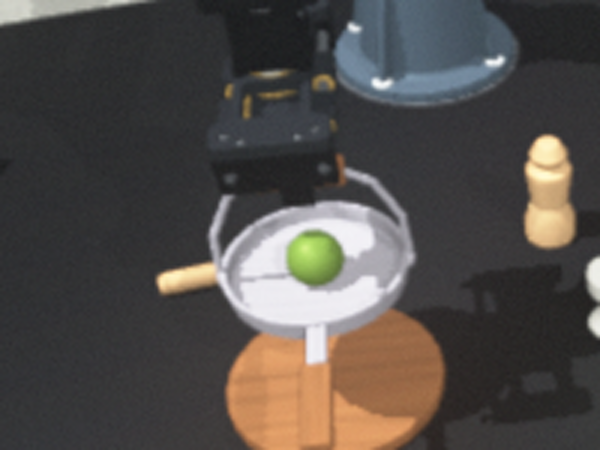

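View pics/top3.png

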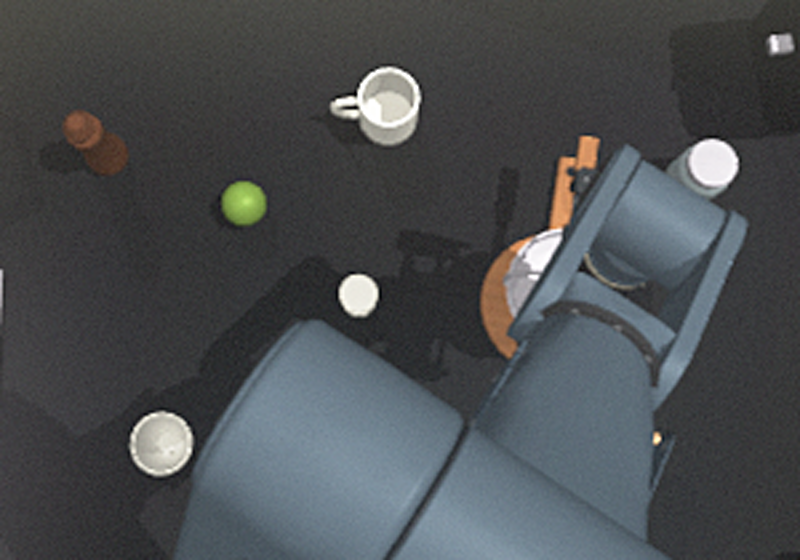

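The pan is level over the board, lime in its middle, and its handle at about −10° lines up with the board's −10.5°. I'll let it settle, then hand in.

>>> step_arm(
  rows=[
    [0,0,0,0,0,0],
    [0,0,0,0,0,0],
    [0,0,0,0,0,0],
    [0,0,0,0,0,0],
    [0,0,0,0,0,0],
    [0,0,0,0,0,0],
    [0,0,0,0,0,0],
    [0,0,0,0,0,0],
  ],
)

```text
time: 18.08
position: [0.4916, -0.204, 0.3877]
tool_rot: [0.77, 0.638, 0.0, -0.0]
ft_force: [-0.3, 0.3, -3.8]
grip_width: 0.0135
grip_force: 40.0
```

```bash
python3 s.py s4; python3 -c "
from h import *
print(hand_in())"
```

```text
18.075 [ 0.49156551 -0.20395316  0.38774245] [-0.33822535  0.33671731 -3.77860069] [-0.04914235  0.06522782  0.0346681 ] 39.98971221037209 under z 0.11574244720039802
rim plane tilt deg [ 0.19519745 -0.1210666 ] 587
rim c [ 0.49721478 -0.20197756] G [ 0.49156535 -0.20394862  0.22374245]
lime [ 0.49517172 -0.20172718  0.14712464] [0.00360637 0.00222144 0.03138219] 221
handle [ 0.64329166 -0.2295064   0.14296262] ang -9.561519534121398 h over under 0.027220174733888172
the job is handed in; nothing more can be done
None
```

The job is handed in at about 18 s: the gripper still holds the pan level and still, about 10 cm above the board and centred on it, its handle within about 1° of the board's, and the lime about 4 mm from the middle at the last look.

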